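# Clean a portafilter in the bar's electric portafilter cleaner

## Task

First push the portafilter cleaner's grounds drawer fully shut. Then pick up the portafilter by its handle from the bar mat and, keeping it face down, pass its head straight in through the cleaner's front window and press the start paddle well in with it; finish while still gripping the handle, holding the head level inside at window height with the paddle pressed so that the brush keeps running. Leave the tamper, milk pitcher and cup where they are.

Things in the scene. Friction and masses are not known exactly. Their poses are not given: they have to be found in the camera images.
- cleaner: Portafilter cleaner, fixed, 240 (x) x 170 (y) x 150 mm high. Origin: centre of its underside; +x points into the machine. Base 62 mm high, x -120 to 120, drawer at its -x end. Upright steel guard plate, full width, x -70 to -64 mm, z 62 to 150, with the window; behind it a clear hood, black column at the far end. The base top before the plate is a bare 50 mm shelf. No rest inside for the head.
- window (a point): Centre of the window on the guard plate's outer face, 70 mm before the cleaner's origin (-x), 103 mm above the counter; cleaner's axes (x into the machine). Opening 84 mm wide (y), 38 mm high (z 84 to 122), edged in black: 2 mm clearance all round for the portafilter's head (80 mm over its lugs, 34 mm high). Inside, a parked brush stays below z 83.
- grounds_drawer (a joint): Opening of the grounds drawer in m: 0 shut, at most 0.090, pulled out towards the cleaner's -x; starts part open. Slides with about 2 N of friction and stays where it is left; shut means under 0.004.
- drawer_pull (a point): Middle of the front edge of the drawer's steel pull lip (80 mm wide, 8 mm thick, 14 mm proud of the drawer's front, whose top is at z 54), 49 mm above the counter; moves with the drawer. Shut, it lies 134 mm before the cleaner's origin (-x), 64 mm before the guard plate. Cleaner's axes; push here towards +x to shut the drawer.
- start_paddle (a joint): Travel of the spring-loaded start paddle in m: 0 at rest, grows as it is pushed towards the cleaner's +x, stop at 0.012. The brush runs while it is beyond 0.006. The spring pushes back with about 3 N at rest, 6 N at 0.006, 9 N at the stop.
- paddle_face (a point): Centre of the orange paddle's face (44 wide x 26 mm high, facing the window), 103 mm above the counter; at rest 10 mm beyond the cleaner's origin (+x), 80 mm in from the window's outer face. Moves with the paddle. The portafilter's round head meets it 34 mm ahead of the head's axis.
- portafilter: Portafilter, about 0.38 kg, face down on the bar mat: round steel head 68 mm across, 34 mm high, two lugs at +y and -y (80 mm over both, 16 mm long in x, z 5 to 12), 14 mm neck, brown wooden handle along -x. Origin: on the head's axis at its rim (underside as it lies); z up. It balances about 21 mm from the head's axis towards the handle.
- handle_grip (a point): A good grasp point on the axis of the wooden handle: 115 mm from the head's axis along the portafilter's -x, 20 mm above its rim plane; portafilter's axes. The handle is 24 mm wide (y), 26 mm high, edges rounded, and spans 64 to 174 mm from the head's axis.
- bar_mat: Black rubber mat, fixed, 320 (x) x 200 (y) x 4 mm, origin under its centre. It lies left or right of the cleaner; the portafilter and the tamper are on it.
- tamper: Bystander: coffee tamper standing on the mat, steel foot 58 mm across, black knob, 80 mm high; origin at the foot's centre.
- milk_pitcher: Bystander: steel milk pitcher with a spout on the steel tray at the other side of the cleaner, 86 mm across plus handle, 100 mm high; origin under its centre.
- cup: Bystander: white cup on the tray, 68 mm across plus handle, 58 mm high; origin under its centre.
There are look-alikes about, which are no part of the job. Of the things that look like the portafilter, take the one that is farthest to the robot's left at the start.

How it is judged:
By the outcome, as a careful person would: the job done as asked, in the order asked, and still so for the second after the job is handed in, while the arm keeps its last pose, push and grip.
It also fails if it takes over 64 s, if anything falls off the work surface, if the arm or the gripper's body presses on something with over 40 N, if the wrist force passes 120 N, or if a joint passes its speed limit or range.

## Robot

A 7-joint arm with a two-finger parallel gripper is mounted at the origin on the work surface. World frame = base frame: x ahead of the robot, y to its left, z up, the work surface at z = 0. Lengths are in m, angles in rad, forces in N, time in s.
With the tool pointing down it reaches from about 0.4 to 0.875 m from the base axis. Payload 19.3 kg.
Tool frame: the origin (TCP) lies on the centre line of the jaws, within the pads' length; the fingertips stand 11 mm ahead of it and the grasp point (between the pads) lies 8 mm behind it; y points along the fingers, x is the direction in which the jaws open and shut, and the axes are right-handed (so a half turn about y gives the same grasp; the last joint's range is limited). The gripper opens to 85 mm and grips with 20 to 120 N. Pads are 22 mm wide; open, the fingers measure 114 mm over their backs; the gripper's body (76 mm by 85 mm) begins 54 mm behind the grasp point. The pads swing forward as they close: fully open they stand 13 mm farther back than shut.
Start: joints at [1.2, 0.521, -0.036, 1.599, 0.021, 1.021, -0.113], TCP at [0.185, -0.597, 0.242] pointing down, gripper open.
Joint ranges: [-2.91, 2.91], [-0.3, 2.13], [-1.5, 1.42], [0.17, 2.43], [-1.26, 4.41], [0.16, 1.93], [-2.52, 2.52]. Speed limits (rad/s): [1.89, 1.89, 2.39, 2.39, 3.01, 3.01, 3.01].

## Interface

Orientations are given as [roll, pitch, yaw] about the fixed x, y, z axes, in that order (R = Rz(yaw) Ry(pitch) Rx(roll)).
In Python, from workcell import monitor, cams, bot gives the robot as it stands.
- The arm moves only by the tool send_rows, never from a script. Its argument "series" is text: rows parted by semicolons, each of 7 numbers parted by spaces: the turn, a rotation vector about the tool's x, y, z in rad, then the shift along the tool's x, y, z in mm, then the opening, from 0 (shut) to 1 (fully open). In form: ax ay az tx ty tz claw; .... A call has 1 to 20 rows; each row is the pose to reach, as a shift and turn from the pose commanded when the call began, along the tool's axes at that moment; what a row does not reach only later rows make up. A row lasts 1/12 s, in which the tool goes at most 41.7 mm and 7.16 degrees, less where a joint would pass 70% of its speed; a pose out of reach is approached as far as the arm can. A call with a gripper value outside its range is refused whole. The fingers move at their own pace and stop on an object; "force" is the grip in N (left out, the last holds). Time passes only in rows, so rows that repeat a pose let the fingers close. It gives the time, the measured TCP pose, the force and the opening at its end, in the units of the state.
- monitor.observe(): the state, without advancing time (a new reading comes with each control period).
- cams.grab_frame(name): name is "scene" or "side" or "wrist"; returns the picture (420x560x3 uint8, red, green, blue); there is no depth.
- cams.get_calibration(name): a dict with "mtx" (3x3 intrinsics, pixels), "origin" and "attitude" of the camera in the world. Camera axes: x right, y down, z forward; pixel columns grow to the right and rows downward; lengths in m; the calibration is good to about 2 mm. A picture is of the moment at which its call begins: read the wrist's pose just before it. get_calibration takes no time and is no camera call; for the wrist camera it gives the pose at the moment of the call.
- bot.job_done(): hands the job in, once; it reports no verdict.
The state is a dict: "clock": time; "qpos": joint angles; "qd": joint speeds; "joint_efforts": joint torques, N m; "position": TCP position; "tool_rot": TCP orientation; "force": force on the tool from outside, world axes, zero at the start; "moment": the same for the moment, N m; "grip_width": finger opening in m.
Only numpy, scipy, OpenCV 4.12 (cv2) and the standard library are available. Lean on these libraries where they do the work, as an engineer would, in place of code of your own. Each camera call takes 0.05 s, during which the arm holds its last target.

## Working session

There is one attempt and no reset: what is moved stays moved. The work goes in short steps, Python scripts to look and compute and a tool call to move; the robot and the scene stay as the last step left them, time stands still between calls to the robot, and variables do not carry over. Pictures are saved under pics/ and viewed, and the job is handed in when it is done.

Besides the shell and the picture viewer there is one more tool, called after ">>>" as a command line: name --argument value ..., lists and objects as JSON in quotes. send_rows: Moves the arm, as the interface text tells. Its arguments: {"type":"object","properties":{"series":{"type":"string"},"force":{"type":"number"}},"required":["series"]}

```bash
mkdir -p pics; ls; python3 - <<'E'
from workcell import monitor,cams,bot
import cv2
s=monitor.observe();print(s)
for n in ["scene","side","wrist"]:
    c=cams.get_calibration(n);print(n,c)
    cv2.imwrite(f"pics/{n}0.png",cams.grab_frame(n)[:,:,::-1])
E
```

```text
pics
{'clock': 0.0, 'qpos': array([ 1.19980941,  0.52202468, -0.03632629,  1.59997346,  0.02117589,
        1.02112709, -0.112809  ]), 'qd': array([ 6.45958063e-04,  5.22431363e-04, -1.46171559e-03, -3.80616836e-04,
        6.77402154e-05,  1.47542033e-03,  1.49465476e-03]), 'joint_efforts': array([-1.33719099e-03, -9.27122927e+01,  1.97983459e+00, -3.69930947e+01,
        1.78269582e-02,  8.31012876e-03, -1.05018030e-04]), 'position': array([ 0.18504652, -0.5966432 ,  0.24173146]), 'tool_rot': array([-1.57085878e+00,  1.14690563e-03, -1.27004262e+00]), 'force': array([ 1.26922466,  0.15230411, -0.46530783]), 'moment': array([-0.01618833, -0.01697058,  0.02669161]), 'grip_width': 0.08559272090225227}
scene {'mtx': array([[427.13505868,   0.        , 271.13267111],
       [  0.        , 427.13505868, 205.21431744],
       [  0.        ,   0.        ,   1.        ]]), 'origin': array([ 0.49073069, -0.74810682,  1.06161534]), 'attitude': array([-2.46057915e+00, -1.53669810e-04, -7.02393713e-02])}
side {'mtx': array([[465.17679318,   0.        , 282.03432785],
       [  0.        , 465.17679318, 211.52365038],
       [  0.        ,   0.        ,   1.        ]]), 'origin': array([0.39575025, 1.06243938, 0.80178239]), 'attitude': array([-2.16529778,  0.01796326, -3.02579192])}
wrist {'mtx': array([[374.71259487,   0.        , 279.97916225],
       [  0.        , 374.71259487, 209.33367649],
       [  0.        ,   0.        ,   1.        ]]), 'origin': array([ 0.25363205, -0.57372405,  0.37468416]), 'attitude': array([ 2.85244142e+00, -3.25102459e-04, -1.26930915e+00])}
```

View pics/scene0.png

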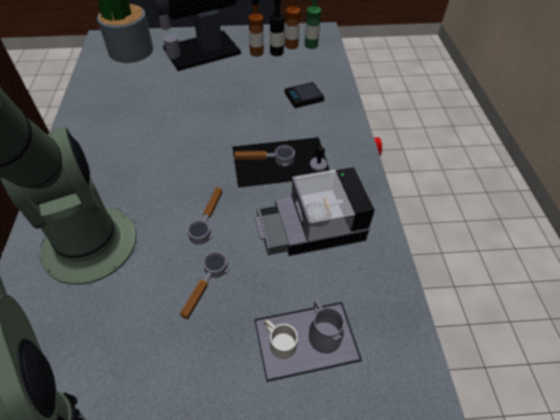

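View pics/side0.png

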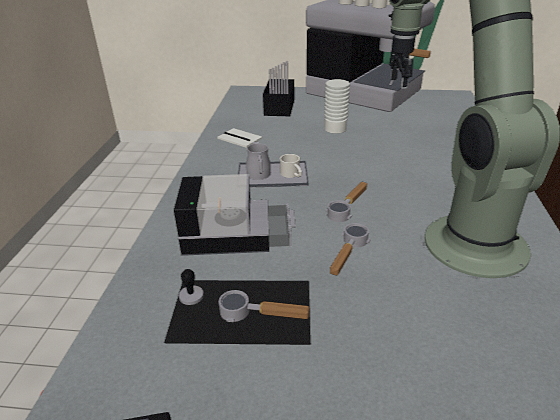

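View pics/wrist0.png

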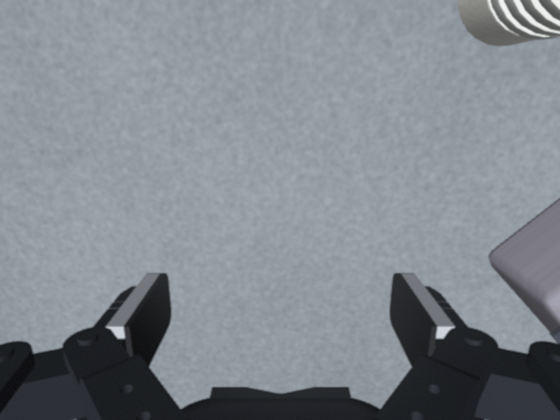

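The scene view shows three portafilter look-alikes: A on the mat (head 285,155; handle 250,155), B (200,230) and C (215,265). A is farthest to the robot's left (+y) and is on the mat, so it fits the description. Next I'll enlarge crops to confirm this and get measurement pixels.

```bash
python3 - <<'E'
import cv2,numpy as np
a=cv2.imread("pics/scene0.png");b=cv2.imread("pics/side0.png")
c=a[130:260,225:380];cv2.imwrite("pics/c1.png",cv2.resize(c,None,fx=5,fy=4.6*1.08,interpolation=cv2.INTER_CUBIC)[:600])
def crop(im,x0,y0,x1,y1,f,n):
    o=cv2.resize(im[y0:y1,x0:x1],None,fx=f,fy=f,interpolation=cv2.INTER_CUBIC)
    for x in range((x0+9)//10*10,x1,10): cv2.putText(o,str(x),(int((x-x0)*f),8),0,.3,(0,255,255),1); cv2.line(o,(int((x-x0+.5)*f),10),(int((x-x0+.5)*f),16),(0,255,255),1)
    for y in range((y0+9)//10*10,y1,10): cv2.putText(o,str(y),(0,int((y-y0+.5)*f)+3),0,.3,(0,255,255),1)
    cv2.imwrite(n,o)
crop(a,225,130,382,250,5,"pics/c1.png")
crop(b,160,165,320,260,5,"pics/c2.png")
crop(b,160,255,320,350,5,"pics/c3.png")
E
```

```text
(no output)
```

View pics/c1.png

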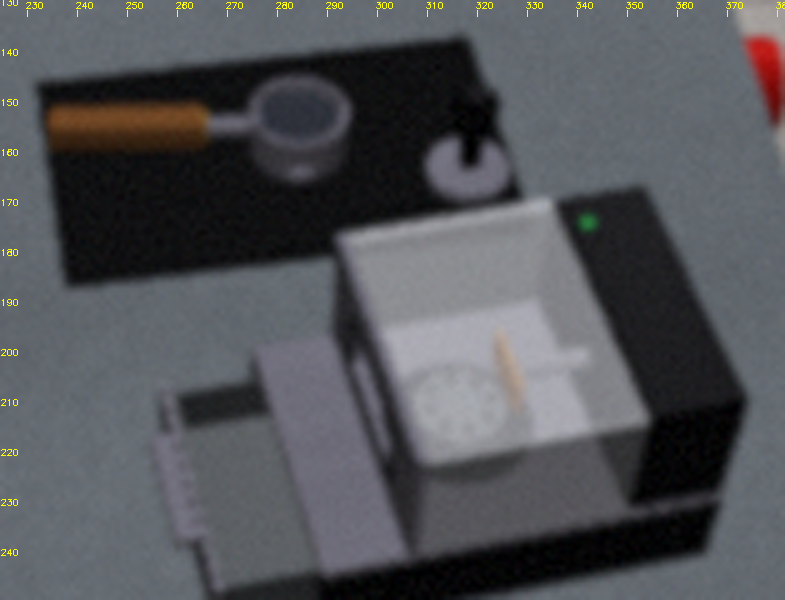

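View pics/c2.png

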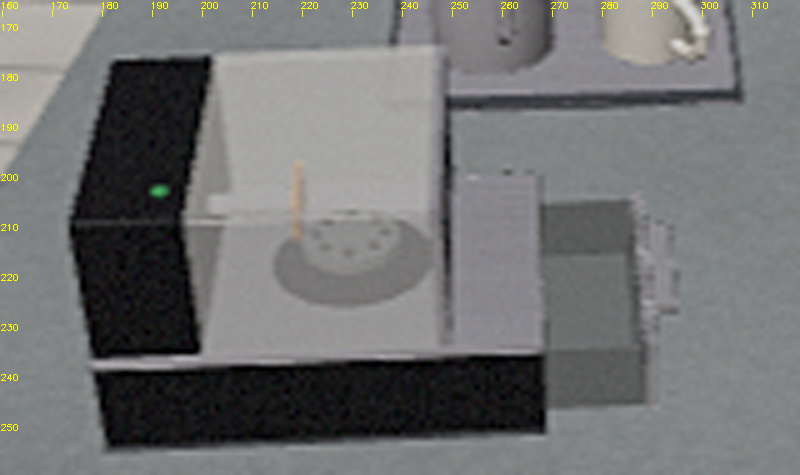

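View pics/c3.png

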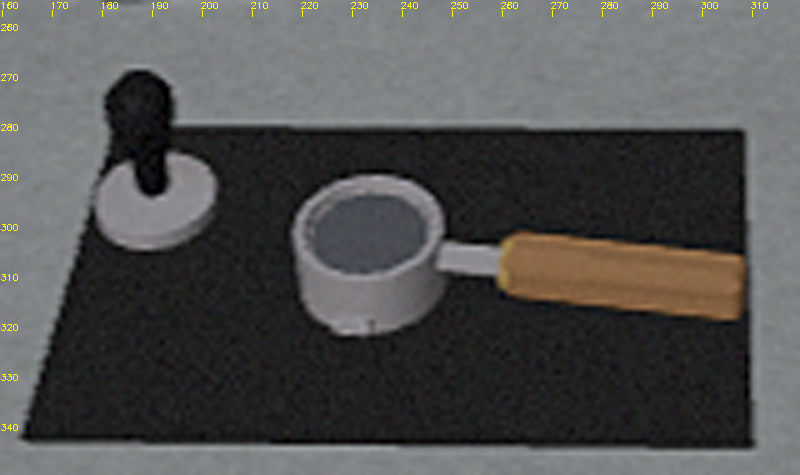

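The crops confirm target A: head with lugs at (283,153), brown handle pointing to −x, on the mat next to the tamper. The cleaner has a part-open drawer with its lip at about (257,227) in the scene view. Now I'll cast rays onto planes at known heights.

```bash
cat > h.py <<'E'
import numpy as np
from scipy.spatial.transform import Rotation as Ro
def ray(c,px):
    d=Ro.from_euler('xyz',c["attitude"]).as_matrix()@np.linalg.inv(c["mtx"])@np.array([px[0],px[1],1.]); return np.array(c["origin"]),d
def onz(c,px,z):
    o,d=ray(c,px); return o+d*(z-o[2])/d[2]
def fit2(local,world):
    l=np.array(local)[:,:2];w=np.array(world)[:,:2];lc=l.mean(0);wc=w.mean(0);A=l-lc;B=w-wc
    th=np.arctan2((A[:,0]*B[:,1]-A[:,1]*B[:,0]).sum(),(A*B).sum());R=np.array([[np.cos(th),-np.sin(th)],[np.sin(th),np.cos(th)]])
    t=wc-R@lc; return th,t,w-(l@R.T+t)
E
python3 - <<'E'
from workcell import cams
from h import *
import cv2
S=cams.get_calibration("scene");D=cams.get_calibration("side")
np.set_printoptions(precision=4,suppress=True)
pts=[(S,(275,199.5),-120,85,62),(S,(289,244),-120,-85,62),(S,(353,167),120,85,150),(S,(372.5,208.5),120,-85,150),(S,(291,177),-70,85,150),
(D,(268,235),-120,85,62),(D,(267,199),-120,-85,62),(D,(268.5,250.5),-120,85,0),(D,(181,254),120,85,0),(D,(182,177),120,-85,150),(D,(174.5,208.5),120,85,150)]
w=[onz(c,p,z/1e3) for c,p,x,y,z in pts];l=[(x/1e3,y/1e3) for c,p,x,y,z in pts]
for a,b in [(0,5),(5,11),(0,11)]:
    th,t,r=fit2(l[a:b],w[a:b]);print(th,t,"\n",r*1e3)
for c,p in [(S,(257,227)),(D,(293.5,217))]: 
    P=onz(c,p,.05); d=P[:2]-t; print("lip",P,"local",d[0]*np.cos(th)+d[1]*np.sin(th),-d[0]*np.sin(th)+d[1]*np.cos(th))
for n,c,hp,box in [("scene",S,(283,152),(228,148,268,163)),("side",D,(232,300.5),(255,298,312,322))]:
    im=cv2.imread(f"pics/{n}0.png");x0,y0,x1,y1=box
    hsv=cv2.cvtColor(im,cv2.COLOR_BGR2HSV);m=cv2.inRange(hsv,(5,100,50),(25,255,255));k=np.zeros_like(m);k[y0:y1,x0:x1]=m[y0:y1,x0:x1]
    ys,xs=np.nonzero(k);W=np.array([onz(c,(x,y),.029)[:2] for x,y in zip(xs,ys)])
    mu=W.mean(0);u=np.linalg.svd(W-mu)[2][0]; u*=-np.sign(u[0]); pr=(W-mu)@u
    H=onz(c,hp,.038)[:2]
    print(n,"head",H,"handle ctr",mu,"yaw of +x",np.arctan2(-u[1],-u[0]),"len",np.ptp(pr),"wid",np.ptp((W-mu)@np.array([-u[1],u[0]])),"head-handle yaw",np.arctan2(*(H-mu)[::-1]),np.linalg.norm(H-mu))
E
```

```text
0.16143334604046475 [0.6904 0.0181] 
 [[ 2.7263 -1.2439]
 [ 2.26    1.7943]
 [-0.383  -4.1347]
 [-4.5601  4.4142]
 [-0.0431 -0.8299]]
0.15284441594718726 [0.6912 0.0178] 
 [[-0.0875  6.7942]
 [ 1.8564 -0.409 ]
 [ 2.3627 -4.8566]
 [ 1.0271 -4.0452]
 [-1.4289  5.8101]
 [-3.7297 -3.2935]]
0.15638138404649088 [0.6909 0.0179] 
 [[ 1.9513 -1.7499]
 [ 2.3331  1.4242]
 [-1.3498 -3.4434]
 [-4.6789  5.2413]
 [-0.858  -1.0864]
 [ 0.4788  7.1802]
 [ 1.8287 -0.1157]
 [ 2.929  -4.4707]
 [ 1.7242 -4.498 ]
 [-1.3259  5.2647]
 [-3.0326 -3.7464]]
lip [ 0.5014 -0.0094  0.05  ] local -0.1914245460084824 0.0025674627128558745
lip [ 0.5021 -0.016   0.05  ] local -0.1917833125149571 -0.004137176393082399
scene head [0.6062 0.3109] handle ctr [0.4934 0.3169] yaw of +x -0.05312927412617232 len 0.11073517802292222 wid 0.0399002686319843 head-handle yaw -0.05355729506491434 0.1130032135944459
side head [0.6121 0.3135] handle ctr [0.4912 0.3213] yaw of +x -0.0607638057346596 len 0.1145203922649771 wid 0.04199811138011211 head-handle yaw -0.06445345561634108 0.12113214423012796
```

Both views agree within about 5 mm: cleaner at about (0.691, 0.018), yaw about 0.156, drawer open about 57 mm. The head is at about (0.609, 0.312), and its distance to the handle centre (113–121 mm) matches the geometry. That is good enough for the drawer push, and I'll refine with the wrist camera later.

```bash
cat >> h.py <<'E'
def cl(x,y,z=0,T=(0.691,0.018,0.156)):
    c,s=np.cos(T[2]),np.sin(T[2]); return np.array([T[0]+c*x-s*y,T[1]+s*x+c*y,z])
def rel(st,P,yaw,pitch_tool=0):
    R0=Ro.from_euler('xyz',st["tool_rot"]);R1=Ro.from_euler('xyz',[-np.pi/2,0,yaw])*Ro.from_euler('x',pitch_tool)
    return (R0.inv()*R1).as_rotvec(), R0.inv().apply(np.array(P)-st["position"])*1e3
E
python3 - <<'E'
from workcell import monitor
from h import *
np.set_printoptions(precision=4,suppress=True)
s=monitor.observe();y=0.156-np.pi/2
for P in [cl(-.24,0,.24),cl(-.24,0,.056),cl(-.145,0,.056)]: print(P,rel(s,P,y))
E
```

```text
[ 0.4539 -0.0193  0.24  ] (array([ 0.0001,  0.1448, -0.0008]), array([-471.866 ,    2.2631,  427.837 ]))
[ 0.4539 -0.0193  0.056 ] (array([ 0.0001,  0.1448, -0.0008]), array([-471.7111,  186.2631,  427.8447]))
[ 0.5478 -0.0045  0.056 ] (array([ 0.0001,  0.1448, -0.0008]), array([-458.0061,  186.2476,  521.8509]))
```

>>> send_rows --series "0 0.145 0 -472 0 428 0;0 0.145 0 -472 0 428 0;0 0.145 0 -472 0 428 0;0 0.145 0 -472 0 428 0;0 0.145 0 -472 0 428 0;0 0.145 0 -472 0 428 0;0 0.145 0 -472 0 428 0;0 0.145 0 -472 0 428 0;0 0.145 0 -472 0 428 0;0 0.145 0 -472 0 428 0;0 0.145 0 -472 0 428 0;0 0.145 0 -472 0 428 0;0 0.145 0 -472 0 428 0;0 0.145 0 -472 0 428 0;0 0.145 0 -472 0 428 0;0 0.145 0 -472 0 428 0;0 0.145 0 -472 0 428 0;0 0.145 0 -472 0 428 0;0 0.145 0 -472 0 428 0;0 0.145 0 -472 0 428 0" --force 40

```text
clock: 1.82
position: [0.4537, -0.0204, 0.2423]
tool_rot: [-1.571, -0.0, -1.417]
force: [-1.1, -0.3, 0.1]
grip_width: 0.0003
```

```bash
python3 - <<'E'
from workcell import monitor,cams
from h import *
import cv2
np.set_printoptions(precision=4,suppress=True)
s=monitor.observe();print(s["clock"],s["position"],s["tool_rot"],s["force"],s["grip_width"])
print(cams.get_calibration("wrist"))
im=cams.grab_frame("wrist");cv2.imwrite("pics/w1.png",im[:,:,::-1])
y=0.156-np.pi/2
for P in [cl(-.24,0,.056),cl(-.145,0,.056)]: print(P,rel(s,P,y))
E
```

```text
1.8167 [ 0.4537 -0.0204  0.2423] [-1.5711 -0.0003 -1.4167] [-1.0756 -0.2698  0.097 ] 0.0002623578999734982
{'mtx': array([[374.7126,   0.    , 279.9792],
       [  0.    , 374.7126, 209.3337],
       [  0.    ,   0.    ,   1.    ]]), 'origin': array([ 0.5247, -0.0077,  0.3752]), 'attitude': array([ 2.8524, -0.0015, -1.416 ])}
[ 0.4539 -0.0193  0.056 ] (array([ 0.0003, -0.002 ,  0.0003]), array([ -1.1737, 186.2691,   0.4157]))
[ 0.5478 -0.0045  0.056 ] (array([ 0.0003, -0.002 ,  0.0003]), array([ -1.3592, 186.2397,  95.4155]))
```

View pics/w1.png

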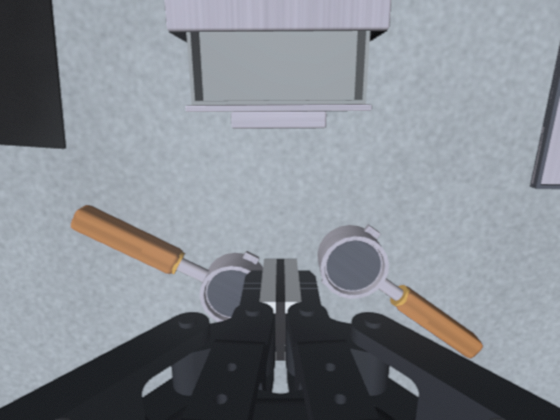

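The wrist view shows the drawer lip's front edge at row ~128, columns 233–326. The two look-alike heads are at (353,262) and (235,288). I'll check for clearance before descending.

```bash
python3 - <<'E'
from workcell import cams
from h import *
np.set_printoptions(precision=4,suppress=True)
W=cams.get_calibration("wrist")
def loc(P,T=(0.691,0.018,0.156)):
    d=P[:2]-np.array(T[:2]);c,s=np.cos(T[2]),np.sin(T[2]);return np.array([c*d[0]+s*d[1],-s*d[0]+c*d[1]])
for n,p,z in [("lipL",(232.5,128),.045),("lipR",(326,128),.045),("lipLtop",(232.5,112),.053),("shelfL",(166,29),.062),("shelfR",(389,29),.062),("head1",(353,264),.034),("head2",(234,290),.034),("head1top",(355,228),.02)]:
    P=onz(W,p,z);print(n,P,loc(P))
E
```

```text
lipL [0.4939 0.0285 0.045 ] [-0.1931  0.041 ]
lipR [ 0.5063 -0.0513  0.045 ] [-0.1932 -0.0397]
lipLtop [0.5076 0.0292 0.053 ] [-0.1794  0.0395]
shelfL [0.5612 0.0855 0.062 ] [-0.1178  0.0869]
shelfR [ 0.5874 -0.0826  0.062 ] [-0.1179 -0.0833]
head1 [ 0.3797 -0.1042  0.034 ] [-0.3265 -0.0724]
head2 [0.333  0.0091 0.034 ] [-0.355   0.0469]
head1top [ 0.4127 -0.1019  0.02  ] [-0.2935 -0.0752]
```

Measurements hold up: lip width 80.7 mm, shelf width 170.2 mm. The descent spot is clear. Going down, then pushing.

>>> send_rows --series "0 0 0 -1 40 0 0;0 0 0 -1 80 0 0;0 0 0 -1 120 0 0;0 0 0 -1 155 0 0;0 0 0 -1 180 0 0;0 0 0 -1 186 0 0;0 0 0 -1 186 15 0;0 0 0 -1 186 30 0;0 0 0 -1 186 40 0;0 0 0 -1 186 48 0;0 0 0 -1 186 55 0;0 0 0 -1 186 62 0;0 0 0 -1 186 69 0;0 0 0 -1 186 76 0;0 0 0 -1 186 80 0;0 0 0 -1 186 84 0;0 0 0 -1 186 88 0;0 0 0 -1 186 88 0"

```text
clock: 3.37
position: [0.5416, -0.0045, 0.0563]
tool_rot: [-1.57, 0.0, -1.415]
force: [-1.0, 0.0, -0.2]
grip_width: -0.0005
```

```bash
python3 - <<'E'
from workcell import monitor,cams
from h import *
import cv2
np.set_printoptions(precision=4,suppress=True)
s=monitor.observe();print(s["clock"],s["position"],s["tool_rot"],s["force"])
im=cams.grab_frame("wrist");cv2.imwrite("pics/w2.png",im[:,:,::-1])
E
```

```text
3.3667 [ 0.5416 -0.0045  0.0563] [-1.5701  0.0002 -1.4149] [-0.9598  0.0113 -0.2155]
```

View pics/w2.png

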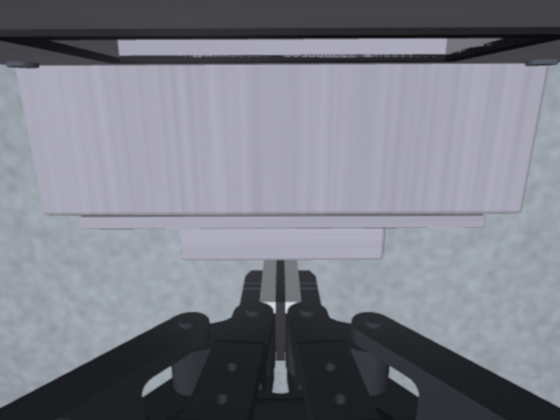

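The drawer is nearly shut: its front is at row 215–228, against the shelf edge at row 213. I'll push in small steps until the force rises.

>>> send_rows --series "0 0 0 0 0 2 0;0 0 0 0 0 4 0;0 0 0 0 0 6 0;0 0 0 0 0 6 0"

```text
clock: 3.75
position: [0.5471, -0.0036, 0.0563]
tool_rot: [-1.571, 0.0, -1.415]
force: [-0.1, 0.1, 0.1]
grip_width: -0.0005
```

>>> send_rows --series "0 0 0 0 0 2 0;0 0 0 0 0 4 0;0 0 0 0 0 4 0"

```text
clock: 4.0
position: [0.5497, -0.0033, 0.0561]
tool_rot: [-1.574, -0.0, -1.415]
force: [-8.7, -0.3, 5.5]
grip_width: 0.0
```

```bash
python3 - <<'E'
from workcell import monitor,cams
from h import *
import cv2
np.set_printoptions(precision=4,suppress=True)
s=monitor.observe();print(s["clock"],s["position"],s["tool_rot"],s["force"])
im=cams.grab_frame("wrist");cv2.imwrite("pics/w3.png",im[:,:,::-1])
E
```

```text
4.0 [ 0.5497 -0.0033  0.0561] [-1.5736 -0.0001 -1.4151] [-8.7388 -0.3029  5.4832]
```

View pics/w3.png

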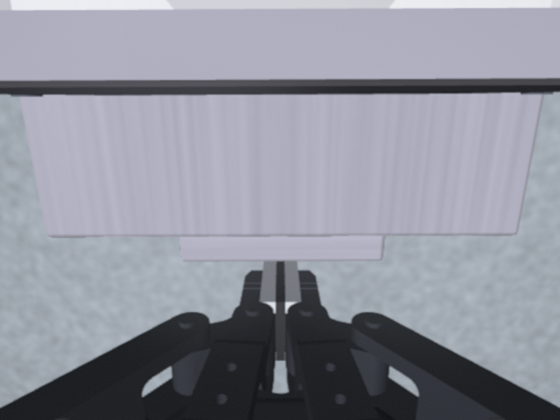

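The push force rose to about 9 N and the drawer front is flush under the shelf (row 235), so it is shut. Now I'll back off and rise to measure the cleaner from above.

>>> send_rows --series "0 0 0 0 0 -10 0;0 0 0 0 0 -20 0;0 0 0 0 -40 -20 0;0 0 0 0 -80 -20 0;0 0 0 0 -120 -20 0;0 0 0 0 -155 -20 0;0 0 0 0 -180 -20 0;0 0 0 0 -180 -20 0;0 0 0 0 -180 -20 0"

```text
clock: 4.8
position: [0.5319, -0.0063, 0.2377]
tool_rot: [-1.568, -0.001, -1.415]
force: [0.3, 0.2, -0.7]
grip_width: 0.0
```

```bash
python3 - <<'E'
from workcell import monitor,cams
from h import *
import cv2,pickle
np.set_printoptions(precision=4,suppress=True)
s=monitor.observe();print(s["clock"],s["position"],s["tool_rot"],s["force"])
W=cams.get_calibration("wrist");print(W["origin"],W["attitude"])
im=cams.grab_frame("wrist");cv2.imwrite("pics/w4.png",im[:,:,::-1]);pickle.dump((s,W),open("w4.pkl","wb"))
E
```

```text
4.8 [ 0.5319 -0.0063  0.2377] [-1.5676 -0.0006 -1.4153] [ 0.2528  0.2306 -0.7366]
[0.6023 0.0065 0.3709] [ 2.856  -0.0018 -1.4146]
```

View pics/w4.png

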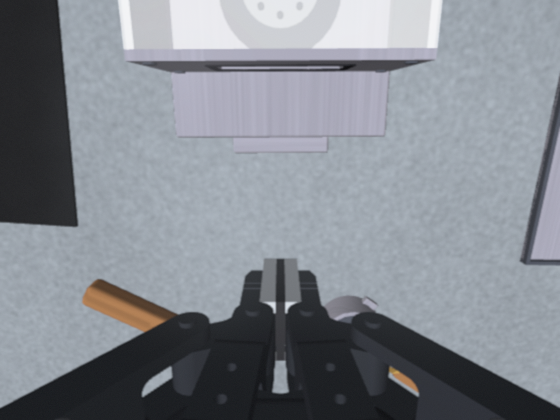

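```bash
python3 - <<'E'
import cv2
im=cv2.imread("pics/w4.png")
def crop(x0,y0,x1,y1,f):
    o=cv2.resize(im[y0:y1,x0:x1],None,fx=f,fy=f,interpolation=cv2.INTER_NEAREST)
    for x in range((x0+4)//5*5,x1,5): cv2.putText(o,str(x),(int((x-x0)*f),8),0,.3,(0,0,255),1)
    for y in range((y0+4)//5*5,y1,5): cv2.putText(o,str(y),(0,int((y-y0+.5)*f)+3),0,.3,(0,0,255),1)
    return o
import numpy as np
A=np.hstack([crop(115,40,165,80,8),crop(400,40,450,80,8)])
B=np.hstack([crop(160,115,210,155,7),crop(360,115,410,155,7)])
cv2.imwrite("pics/c4.png",A);cv2.imwrite("pics/c5.png",B)
C=crop(200,55,370,80,4.7);cv2.imwrite("pics/c6.png",C)
E
```

```text
(no output)
```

View pics/c4.png

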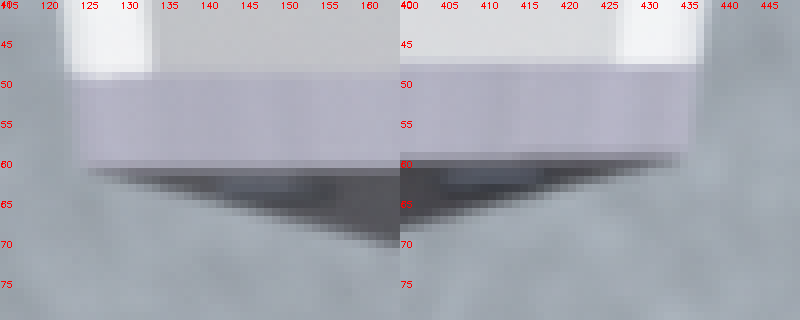

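View pics/c5.png

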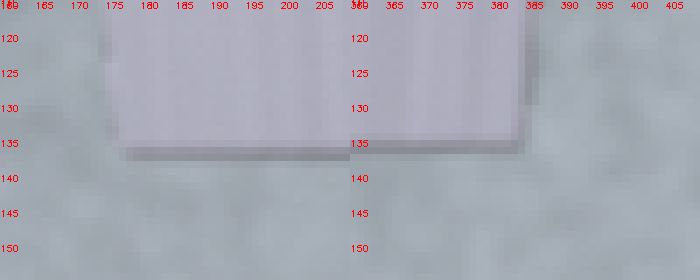

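View pics/c6.png

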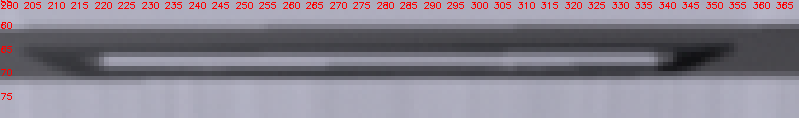

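```bash
python3 - <<'E'
from h import *
import pickle
np.set_printoptions(precision=4,suppress=True)
s,W=pickle.load(open("w4.pkl","rb"))
px=[((123.7,60.2),-70,85,150),((435.7,58.3),-70,-85,150),((175.2,135.8),-120,85,62),((383.2,134.6),-120,-85,62)]
w=[onz(W,p,z/1e3) for p,_,_,z in px];l=[(x/1e3,y/1e3) for _,x,y,z in px]
print(fit2(l,w)); print(np.linalg.norm(w[0]-w[1]),np.linalg.norm(w[2]-w[3]))
E
```

```text
(np.float64(0.16088800015206922), array([0.6927, 0.0211]), array([[-0.0006,  0.0004],
       [-0.0002, -0.0011],
       [ 0.0004, -0.0002],
       [ 0.0004,  0.0009]]))
0.17151503379571778 0.16889111994349285
```

Cleaner refined to (0.6927, 0.0211), yaw 0.161, residuals ≤1 mm, and both widths (171.5 and 168.9 mm) fit the given 170. Moving above the handle next.

```bash
python3 - <<'E'
from workcell import monitor
from h import *
np.set_printoptions(precision=4,suppress=True)
s=monitor.observe();print(rel(s,[.494,.319,.2],-np.pi/2-.057))
E
```

```text
(array([-0.001 ,  0.2126,  0.0001]), array([-327.1717,   36.4181,   13.6112]))
```

>>> send_rows --series "0 0.213 0 -327 20 14 1;0 0.213 0 -327 20 14 1;0 0.213 0 -327 20 14 1;0 0.213 0 -327 20 14 1;0 0.213 0 -327 36 14 1;0 0.213 0 -327 36 14 1;0 0.213 0 -327 36 14 1;0 0.213 0 -327 36 14 1;0 0.213 0 -327 36 14 1;0 0.213 0 -327 36 14 1;0 0.213 0 -327 36 14 1;0 0.213 0 -327 36 14 1"

```text
clock: 5.85
position: [0.4944, 0.3176, 0.1997]
tool_rot: [-1.571, -0.001, -1.629]
force: [0.3, -0.4, 0.1]
grip_width: 0.0856
```

```bash
python3 - <<'E'
from workcell import monitor,cams
from h import *
import cv2,pickle
np.set_printoptions(precision=4,suppress=True)
s=monitor.observe();print(s["clock"],s["position"],s["tool_rot"],s["force"],s["grip_width"])
W=cams.get_calibration("wrist");print(W["origin"],W["attitude"])
im=cams.grab_frame("wrist");cv2.imwrite("pics/w5.png",im[:,:,::-1]);pickle.dump((s,W),open("w5.pkl","wb"))
E
```

```text
5.85 [0.4944 0.3176 0.1997] [-1.5714 -0.0011 -1.6294] [ 0.3409 -0.3643  0.1463] 0.08556674501299931
[0.5662 0.315  0.3325] [ 2.8523 -0.002  -1.6287]
```

View pics/w5.png

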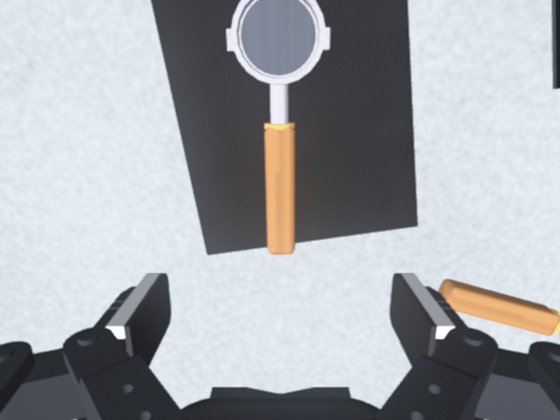

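The wrist view shows the head rim centred near (278,36), lugs at (231,39) and (326,38), and the handle from (279,125) to (281,253). Measuring this precisely.

```bash
python3 - <<'E'
from h import *
import pickle,cv2
np.set_printoptions(precision=4,suppress=True)
s,W=pickle.load(open("w5.pkl","rb"))
im=cv2.imread("pics/w5.png");hsv=cv2.cvtColor(im,cv2.COLOR_BGR2HSV)
m=cv2.inRange(hsv,(5,90,60),(28,255,255));m[:,350:]=0;m[260:]=0
ys,xs=np.nonzero(m)
Wp=np.array([onz(W,(x,y),.024)[:2] for x,y in zip(xs,ys)])
mu=Wp.mean(0);u=np.linalg.svd(Wp-mu,full_matrices=False)[2][0];u*=np.sign(u[0]);pr=(Wp-mu)@u
mid=(pr.max()+pr.min())/2;print("handle",mu,"yaw",np.arctan2(u[1],u[0]),"len",np.ptp(pr),"ctr",mu+mid*u)
# dark blue-grey inner disc
g=cv2.inRange(hsv,(100,30,60),(130,160,180));g[:, :200]=0;g[:,360:]=0;g[80:]=0
n,lab,st,ce=cv2.connectedComponentsWithStats(g);i=1+st[1:,4].argmax();print(st[i],ce[i])
c=max(cv2.findContours((lab==i).astype('uint8'),cv2.RETR_EXTERNAL,cv2.CHAIN_APPROX_NONE)[0],key=len)
e=cv2.fitEllipse(c);print(e)
H=onz(W,e[0],.038);print("head",H, "hd yaw",np.arctan2(*(H[:2]-mu)[::-1]),"dist ctr",np.linalg.norm(H[:2]-mu-mid*u))
for a,z in [((231,39),.016),((326,38),.016)]:print("lug",onz(W,a,z))
E
```

```text
handle [0.4936 0.3189] yaw -0.04570848414708497 len 0.11396096632482333 ctr [0.4908 0.319 ]
[ 241    0   74   75 4508] [277.9208  35.2269]
((277.9307861328125, 35.235252380371094), (73.45441436767578, 76.47309112548828), 0.2481476217508316)
head [0.6094 0.3134 0.038 ] hd yaw -0.04741776119452985 dist ctr 0.1187108875689831
lug [0.612  0.3498 0.016 ]
lug [0.6085 0.2761 0.016 ]
```

Head (0.6094, 0.3134), yaw −0.047; handle centre to head is 118.7 mm (nominal 119) and the lugs agree.

```bash
python3 - <<'E'
from workcell import monitor
from h import *
np.set_printoptions(precision=4,suppress=True)
s=monitor.observe();print(rel(s,[.4995,.3186,.021],-np.pi/2-.047))
E
```

```text
(array([ 0.0002, -0.012 ,  0.0008]), array([ -1.4658, 178.9936,   4.8861]))
```

>>> send_rows --series "0 -0.012 0 -1.5 40 5 1;0 -0.012 0 -1.5 80 5 1;0 -0.012 0 -1.5 120 5 1;0 -0.012 0 -1.5 150 5 1;0 -0.012 0 -1.5 165 5 1;0 -0.012 0 -1.5 174 5 1;0 -0.012 0 -1.5 178 5 1;0 -0.012 0 -1.5 178 5 1"

```text
clock: 6.57
position: [0.4995, 0.3197, 0.0224]
tool_rot: [-1.571, -0.0, -1.617]
force: [-0.5, 0.2, 0.1]
grip_width: 0.0855
```

```bash
python3 - <<'E'
from workcell import monitor,cams
from h import *
import cv2,pickle
np.set_printoptions(precision=4,suppress=True)
s=monitor.observe();print(s["clock"],s["position"],s["tool_rot"],s["force"],s["grip_width"])
im=cams.grab_frame("wrist");cv2.imwrite("pics/w6.png",im[:,:,::-1])
E
```

```text
6.5667 [0.4995 0.3197 0.0224] [-1.5708 -0.     -1.6169] [-0.5491  0.236   0.0747] 0.08553240439435646
```

View pics/w6.png

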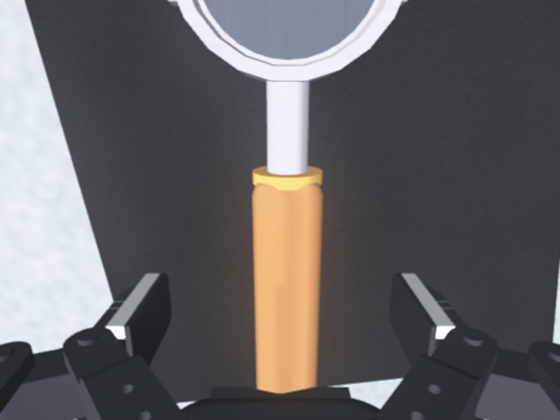

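The handle is between the open fingers but about 7 px (~2 mm) right of the jaw centre line (column 287 against 280). I'll shift 2 mm and close.

>>> send_rows --series "0 0 0 2 0 0 1;0 0 0 2 0 0 1;0 0 0 2 0 0 0.3;0 0 0 2 0 0 0.2;0 0 0 2 0 0 0;0 0 0 2 0 0 0;0 0 0 2 0 0 0;0 0 0 2 0 0 0;0 0 0 2 0 0 0;0 0 0 2 0 0 0" --force 110

```text
clock: 7.45
position: [0.4991, 0.3181, 0.0224]
tool_rot: [-1.571, -0.0, -1.616]
force: [-1.2, -0.6, 3.3]
grip_width: 0.022
```

>>> send_rows --series "0 0 0 0 -5 0 0;0 0 0 0 -15 0 0;0 0 0 0 -30 0 0;0 0 0 0 -50 0 0;0 0 0 0 -75 0 0;0 0 0 0 -100 0 0;0 0 0 0 -125 0 0;0 0 0 0 -150 0 0;0 0 0 0 -160 0 0;0 0 0 0 -160 0 0;0 0 0 0 -160 0 0"

```text
clock: 8.37
position: [0.4989, 0.318, 0.1821]
tool_rot: [-1.571, -0.0, -1.616]
force: [-0.4, 0.3, -3.3]
grip_width: 0.0222
```

```bash
python3 - <<'E'
from workcell import monitor,cams
from h import *
import cv2,pickle
np.set_printoptions(precision=4,suppress=True)
s=monitor.observe();print(s["clock"],s["position"],s["tool_rot"],s["force"],s["moment"],s["grip_width"])
W=cams.get_calibration("wrist")
im=cams.grab_frame("wrist");cv2.imwrite("pics/w7.png",im[:,:,::-1]);pickle.dump((s,W),open("w7.pkl","wb"))
im=cams.grab_frame("side");cv2.imwrite("pics/s7.png",im[:,:,::-1])
print(rel(s,cl(-.25,0,.17,(0.6927,0.0211,0.161)),.161-np.pi/2))
E
```

```text
8.3667 [0.4989 0.318  0.1821] [-1.5707 -0.     -1.616 ] [-0.3909  0.2692 -3.3361] [-0.0332  0.316  -0.0396] 0.022243266728531955
(array([-0.0001, -0.2062,  0.    ]), array([339.0331,  12.0591, -37.6934]))
```

View pics/w7.png

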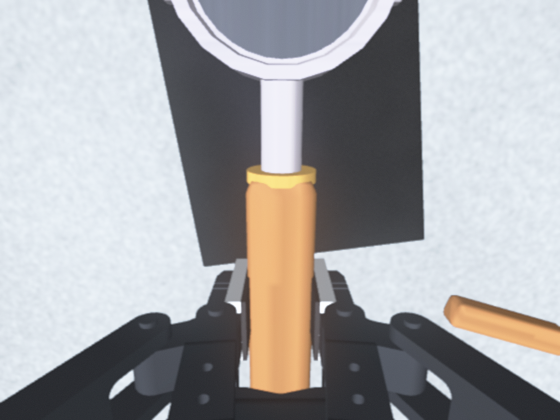

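View pics/s7.png

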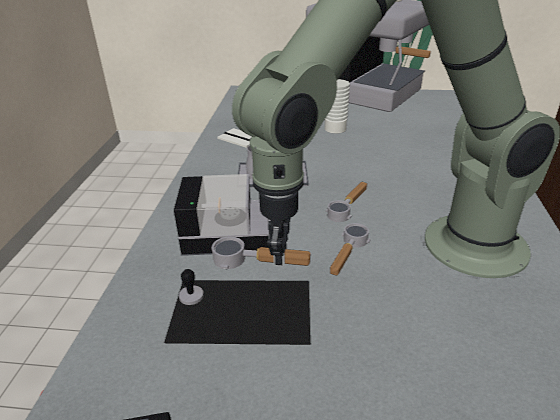

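The portafilter is lifted and level-looking, with the tamper undisturbed on the mat. I'll compare w6 (resting) with w7 (lifted) to detect droop: the same camera is fixed to the tool, so any image shift is motion in the hand.

```bash
python3 - <<'E'
import cv2,numpy as np
for n,c0 in [("w6",287),("w7",281)]:
    im=cv2.imread(f"pics/{n}.png");hsv=cv2.cvtColor(im,cv2.COLOR_BGR2HSV).astype(int)
    print(n,"V",[int(v) for v in hsv[50:90:1,c0-10:c0+10,2].mean(1)])
    print("S",[int(v) for v in hsv[164:196,c0-8:c0+8,1].mean(1)])
    m=cv2.inRange(hsv.astype('uint8'),(5,90,60),(28,255,255))
    for r in (185,210,230,250): 
        x=np.nonzero(m[r,200:350])[0]+200;print(r,x.min(),x.max(),(x.min()+x.max())/2,end=' | ')
    v=hsv[:,:,2]
    for r in (110,150): x=np.nonzero((v[r,200:360]>110))[0]+200;print('neck',r,x.min(),x.max(),end=' | ')
    for r in (5,20,40):
        x=np.nonzero((v[r,160:420]>150))[0]+160;print('rim',r,x.min(),x.max(),end=' | ')
    print()
E
```

```text
w6 V [156, 156, 156, 156, 156, 156, 156, 156, 168, 212, 245, 249, 249, 245, 225, 211, 234, 248, 249, 249, 249, 249, 249, 249, 249, 249, 249, 249, 249, 246, 227, 217, 245, 249, 249, 249, 249, 249, 249, 249]
S [7, 7, 7, 7, 7, 7, 7, 7, 8, 8, 12, 78, 123, 128, 115, 111, 111, 111, 112, 112, 112, 112, 112, 112, 112, 115, 118, 119, 119, 119, 119, 119]
185 254 319 286.5 | 210 252 322 287.0 | 230 253 321 287.0 | 250 253 321 287.0 | neck 110 266 308 | neck 150 266 307 | rim 5 178 399 | rim 20 185 392 | rim 40 201 376 | 
w7 V [154, 154, 154, 154, 155, 154, 154, 166, 209, 244, 249, 248, 244, 224, 215, 239, 248, 248, 248, 248, 248, 248, 248, 248, 248, 248, 248, 248, 241, 207, 217, 245, 249, 248, 248, 248, 248, 248, 248, 248]
S [8, 8, 8, 7, 8, 7, 8, 8, 10, 43, 108, 125, 123, 114, 112, 112, 112, 112, 112, 112, 112, 113, 113, 115, 118, 119, 119, 119, 119, 119, 119, 120]
185 249 313 281.0 | 210 246 315 280.5 | 230 246 315 280.5 | 250 247 314 280.5 | neck 110 260 302 | neck 150 260 301 | rim 5 173 419 | rim 20 181 419 | rim 40 196 419 |
```

No measurable droop: ring-to-rim distance is 94.5 px resting and 94.0 px lifted, with equal widths. Now I'll tighten the cleaner's yaw with edge line fits in the pictures already taken.

```bash
python3 - <<'E'
import cv2,numpy as np
def edge(n,r0,r1,cols):
    g=cv2.GaussianBlur(cv2.cvtColor(cv2.imread(f"pics/{n}.png"),cv2.COLOR_BGR2GRAY),(5,5),0).astype(float)
    d=np.abs(np.diff(g[r0:r1],axis=0));R=[]
    for c in cols:
        k=d[:,c];i=k.argmax()
        if 0<i<len(k)-1: R.append((c,r0+.5+i+.5*(k[i-1]-k[i+1])/(k[i-1]-2*k[i]+k[i+1])))
    R=np.array(R);p=np.polyfit(R[:,0],R[:,1],1);k=abs(R[:,1]-np.polyval(p,R[:,0]))<.6
    p=np.polyfit(R[k,0],R[k,1],1);print(n,r0,p,k.sum(),"resid",(R[k,1]-np.polyval(p,R[k,0])).std())
edge("w4",129,142,list(range(180,230,2))+list(range(332,380,2)))
edge("w4",54,65,range(140,420,4))
edge("w4",144,157,range(240,322,3))
edge("w1",24,34,list(range(172,188,2))+list(range(370,386,2)))
edge("w1",122,133,range(236,322,3))
edge("w3",228,241,list(range(55,175,4))+list(range(390,510,4)))
edge("w3",252,266,list(range(185,255,3))+list(range(305,380,3)))
edge("w3",74,86,range(10,550,8))
E
```

```text
w4 129 [-6.05527729e-03  1.36367600e+02] 48 resid 0.10758142648103693
w4 54 [-4.62595245e-03  6.13357524e+01] 70 resid 0.08365686881666397
w4 144 [-5.19283064e-03  1.51834820e+02] 28 resid 0.16879760524954404
w1 24 [-4.59227170e-03  3.10618359e+01] 13 resid 0.13775611101683333
w1 122 [-4.11610830e-03  1.27235276e+02] 29 resid 0.08694453413597343
w3 228 [-3.65257687e-03  2.34249610e+02] 36 resid 0.2641513179294551
w3 252 [-3.36113587e-03  2.59480010e+02] 46 resid 0.11316375379937539
w3 74 [-4.45206042e-03  8.03252579e+01] 68 resid 0.08439662618428673
```

```bash
python3 - <<'E'
import cv2,numpy as np
for n in ("w6","w7"):
    im=cv2.imread(f"pics/{n}.png");v=cv2.cvtColor(im,cv2.COLOR_BGR2HSV)[:,:,2].astype(int)
    for r in (3,10,20,30,40):
        c=284; l=c
        while v[r,l]<200:l-=1
        q=c
        while v[r,q]<200:q+=1
        print(n,r,l,q,(l+q)/2)
    for r in (20,30,40,50,60): # outer rim
        l=284
        row=v[r]; w=np.nonzero(row[284:420]<90)[0]; w2=np.nonzero(row[150:284][::-1]<90)[0]
        print('outer',r,283-w2[0] if len(w2) else None,284+w[0] if len(w) else None)
E
```

```text
w6 3 204 373 288.5
w6 10 208 369 288.5
w6 20 215 362 288.5
w6 30 223 354 288.5
w6 40 234 342 288.0
outer 20 183 394
outer 30 191 386
outer 40 199 378
outer 50 208 369
outer 60 222 355
w7 3 199 366 282.5
w7 10 203 362 282.5
w7 20 210 355 282.5
w7 30 218 347 282.5
w7 40 229 335 282.0
outer 20 179 386
outer 30 186 378
outer 40 194 370
outer 50 204 361
outer 60 218 347
```

In the hand, the head sits ~0.65 mm to the tool's +x. Cross-checking the jaw centre line against the calibrated wrist camera shows a ~1.4 mm lateral calibration bias, so I correct the cleaner to y ≈ 0.0197. Moving in front of the window.

```bash
sed -i 's/T=(0.691,0.018,0.156)/T=(0.6927,0.0197,0.1595)/' h.py; python3 - <<'E'
from workcell import monitor
from h import *
np.set_printoptions(precision=4,suppress=True)
s=monitor.observe();print(s["position"],cl(-.25,.0007,.1044),rel(s,cl(-.25,.0007,.1044),.1595-np.pi/2))
E
```

```text
[0.4985 0.3177 0.1808] [ 0.4458 -0.0193  0.1044] (array([ 0.0019, -0.2047,  0.0012]), array([338.9554,  76.9495, -37.3026]))
```

>>> send_rows --series "0 -0.03 0 40 0 -5 0;0 -0.06 0 80 0 -10 0;0 -0.09 0 120 0 -14 0;0 -0.12 0 160 0 -18 0;0 -0.15 0 200 0 -22 0;0 -0.17 0 240 0 -27 0;0 -0.19 0 280 0 -32 0;0 -0.2 0 315 0 -35 0;0 -0.204 0 332 10 -37 0;0 -0.204 0 339 30 -37 0;0 -0.204 0 339 50 -37 0;0 -0.204 0 339 68 -37 0;0 -0.204 0 339 76 -37 0;0 -0.204 0 339 78 -37 0;0 -0.204 0 339 78 -37 0;0 -0.204 0 339 78 -37 0"

```text
clock: 9.8
position: [0.447, -0.0186, 0.1047]
tool_rot: [-1.571, 0.0, -1.412]
force: [0.1, -0.3, -2.8]
grip_width: 0.022
```

```bash
python3 - <<'E'
from workcell import monitor,cams
from h import *
import cv2,pickle
np.set_printoptions(precision=5,suppress=True)
P=[];Q=[]
for n in ["wrist","side","scene","wrist","side"]:
    s=monitor.observe();P.append(s["position"]);Q.append(s["tool_rot"])
    im=cams.grab_frame(n);cv2.imwrite(f"pics/{n}8.png",im[:,:,::-1])
print(s["clock"],np.array(P),np.array(Q),s["force"],s["moment"],s["grip_width"])
s["position"]=np.mean(P,0);s["tool_rot"]=np.mean(Q,0);print(s["position"],rel(s,cl(-.25,.0007,.104),.1595-np.pi/2))
E
```

```text
10.0 [[ 0.44703 -0.0186   0.10471]
 [ 0.44722 -0.01866  0.10495]
 [ 0.44726 -0.01869  0.10504]
 [ 0.44724 -0.01871  0.10501]
 [ 0.44717 -0.01877  0.10495]] [[-1.57056  0.00003 -1.41162]
 [-1.56992 -0.00011 -1.4118 ]
 [-1.56958 -0.00018 -1.41186]
 [-1.56956 -0.00017 -1.41194]
 [-1.56967 -0.00021 -1.41201]] [-0.24245 -0.35094 -2.54115] [-0.04148  0.30644 -0.01673] 0.02222303712316999
[ 0.44718 -0.01869  0.10493] (array([-0.00094, -0.00055,  0.00013]), array([ 0.39547,  0.92941, -1.5047 ]))
```

View pics/wrist8.png

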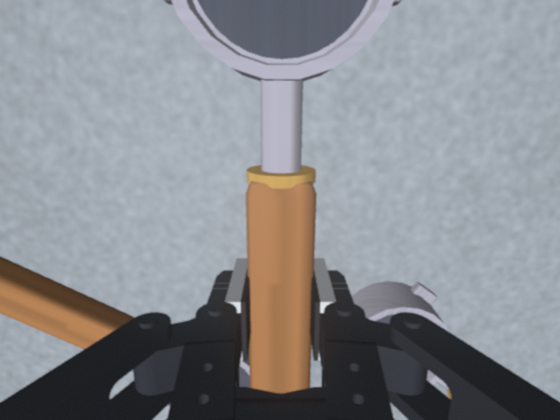

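View pics/side8.png

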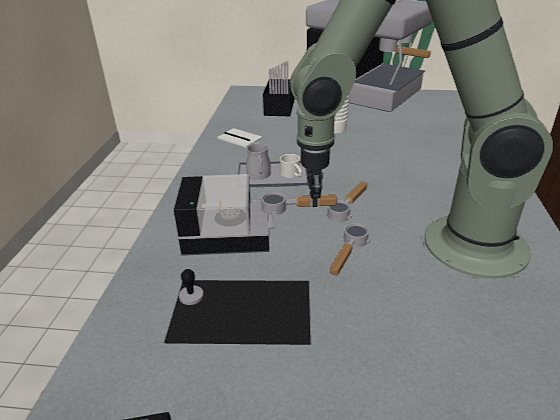

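View pics/scene8.png

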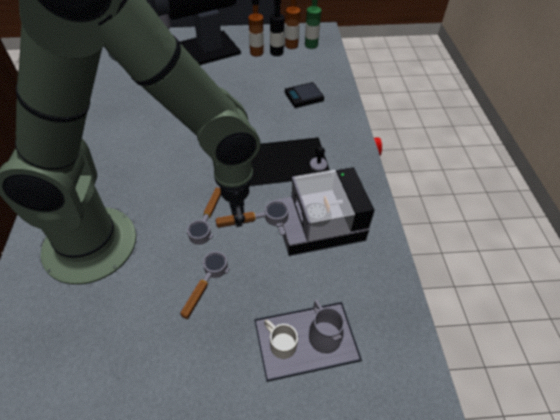

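Ready in front of the window: the head is level, z is within tolerance and the lateral correction is 0.4 mm. The bystanders are unmoved. Advancing slowly to the plate, then past it, watching forces.

>>> send_rows --series "0 0 0 0.4 0.5 6 0;0 0 0 0.4 0.5 12 0;0 0 0 0.4 0.5 18 0;0 0 0 0.4 0.5 24 0;0 0 0 0.4 0.5 28 0;0 0 0 0.4 0.5 32 0;0 0 0 0.4 0.5 36 0;0 0 0 0.4 0.5 40 0;0 0 0 0.4 0.5 44 0;0 0 0 0.4 0.5 44 0"

```text
clock: 10.88
position: [0.4911, -0.012, 0.1038]
tool_rot: [-1.57, 0.0, -1.412]
force: [-0.3, 0.1, -2.8]
grip_width: 0.0221
```

```bash
python3 - <<'E'
from workcell import monitor,cams
from h import *
import cv2
np.set_printoptions(precision=5,suppress=True)
P=[];Q=[]
for n in ["side","scene","wrist"]:
    s=monitor.observe();P.append(s["position"]);Q.append(s["tool_rot"])
    im=cams.grab_frame(n)[:,:,::-1]
    if n=="wrist": cv2.imwrite("pics/wrist9.png",im)
    if n=="side": cv2.imwrite("pics/side9.png",cv2.resize(im[165:260,170:340],None,fx=4.5,fy=4.5,interpolation=cv2.INTER_CUBIC))
    if n=="scene": cv2.imwrite("pics/scene9.png",cv2.resize(im[160:260,210:380],None,fx=4.5,fy=4.5,interpolation=cv2.INTER_CUBIC))
print(s["clock"],P,Q[-1],s["force"],s["moment"])
s["position"]=np.mean(P,0);s["tool_rot"]=np.mean(Q,0);print(rel(s,cl(-.18,.0007,.104),.1595-np.pi/2))
E
```

```text
10.9833 [array([ 0.49109, -0.01205,  0.10379]), array([ 0.49057, -0.01214,  0.10374]), array([ 0.49025, -0.01224,  0.10373])] [-1.57102  0.00004 -1.41206] [-0.37079  0.44222 -4.01441] [-0.06657  0.3013   0.06021]
(array([-0.00012, -0.0007 , -0.00009]), array([-0.06372, -0.23918, 24.55985]))
```

View pics/wrist9.png

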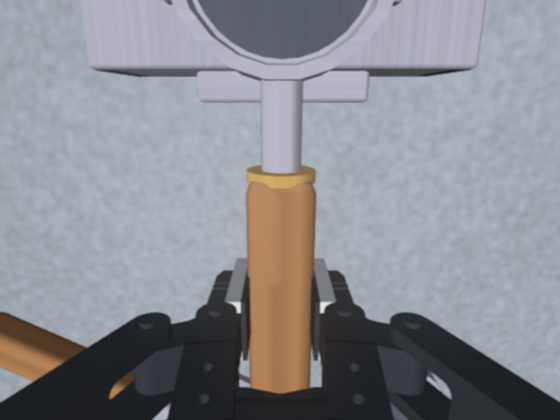

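View pics/side9.png

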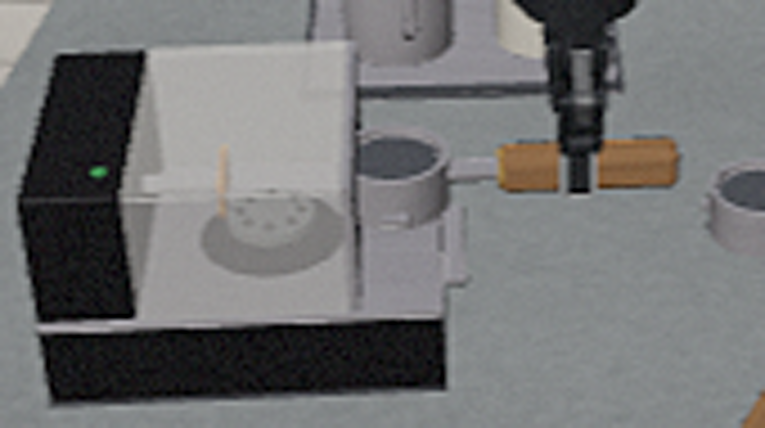

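View pics/scene9.png

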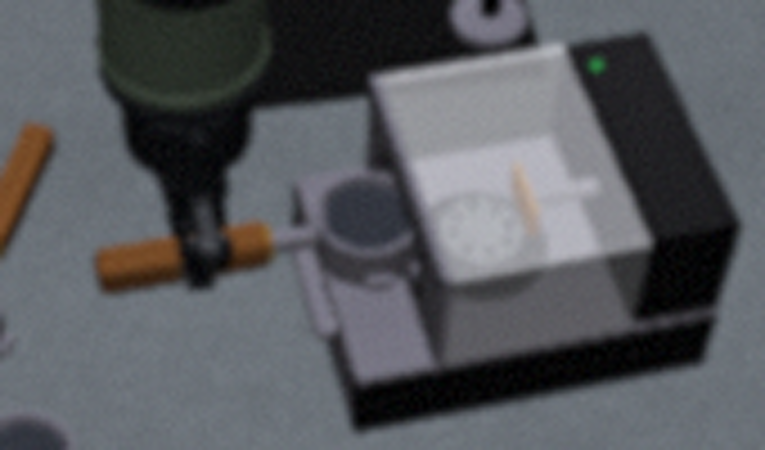

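The head's front is just entering the window and nothing is touching. I'll measure the lateral centring between the head and the machine (lip and shelf edges) in this same wrist image.

```bash
python3 - <<'E'
import cv2,numpy as np
im=cv2.imread("pics/wrist9.png");g=cv2.cvtColor(im,cv2.COLOR_BGR2GRAY)
v=cv2.cvtColor(im,cv2.COLOR_BGR2HSV)[:,:,2].astype(int)
A=[]
def crop(x0,y0,x1,y1,f):
    o=cv2.resize(im[y0:y1,x0:x1],None,fx=f,fy=f,interpolation=cv2.INTER_NEAREST)
    for x in range((x0+4)//5*5,x1,5): cv2.putText(o,str(x),(int((x-x0)*f),8),0,.3,(0,0,255),1)
    for y in range((y0+4)//5*5,y1,5): cv2.putText(o,str(y),(0,int((y-y0+.5)*f)+3),0,.3,(0,0,255),1)
    return o
cv2.imwrite("pics/c9a.png",np.vstack([np.hstack([crop(75,45,125,80,7),crop(450,45,500,80,7)]),np.hstack([crop(180,75,230,110,7),crop(340,75,390,110,7)])]))
cv2.imwrite("pics/c9b.png",np.hstack([crop(75,0,125,35,7),crop(450,0,500,35,7)]))
cv2.imwrite("pics/c9c.png",crop(160,0,410,80,3.2))
E
```

```text
(no output)
```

View pics/c9a.png

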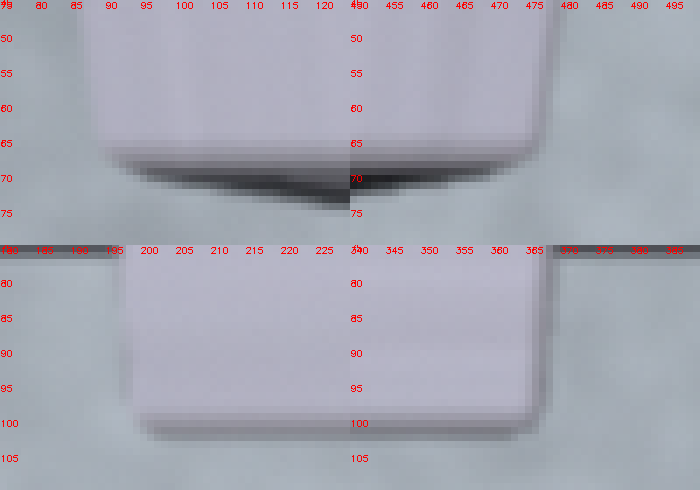

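View pics/c9c.png

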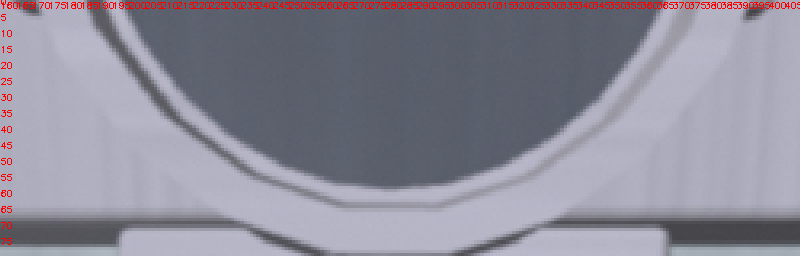

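Machine midline columns: shelf 282.3 and lip 282.2, both +1.0 mm; head 282.5, +0.7 mm. The head is centred to 0.3 mm. Adding 0.3 mm and advancing the lugs through the window.

>>> send_rows --series "0 0 0 0.3 0 4 0;0 0 0 0.3 0 8 0;0 0 0 0.3 0 12 0;0 0 0 0.3 0 15 0;0 0 0 0.3 0 18 0;0 0 0 0.3 0 21 0;0 0 0 0.3 0 24 0;0 0 0 0.3 0 24 0"

```text
clock: 11.7
position: [0.5147, -0.0086, 0.1038]
tool_rot: [-1.57, 0.0, -1.412]
force: [-0.7, 0.1, -3.4]
grip_width: 0.0217
```

>>> send_rows --series "0 0 0 0 0 4 0;0 0 0 0 0 8 0;0 0 0 0 0 12 0;0 0 0 0 0 16 0;0 0 0 0 0 20 0;0 0 0 0 0 24 0;0 0 0 0 0 28 0;0 0 0 0 0 32 0;0 0 0 0 0 36 0;0 0 0 0 0 40 0;0 0 0 0 0 40 0"

```text
clock: 12.62
position: [0.5543, -0.0022, 0.1038]
tool_rot: [-1.57, 0.0, -1.412]
force: [0.1, -0.2, -3.9]
grip_width: 0.0221
```

```bash
python3 - <<'E'
from workcell import monitor,cams
from h import *
import cv2
np.set_printoptions(precision=5,suppress=True)
for n in ["side","scene"]:
    s=monitor.observe();print(s["position"],s["tool_rot"],s["force"],s["moment"])
    im=cams.grab_frame(n)[:,:,::-1]
    if n=="side": a=cv2.resize(im[165:260,170:320],None,fx=3,fy=3,interpolation=cv2.INTER_CUBIC)
    else: b=cv2.resize(im[160:255,225:375],None,fx=3,fy=3,interpolation=cv2.INTER_CUBIC)
cv2.imwrite("pics/v10.png",np.vstack([a,b]))
d=s["position"][:2]-np.array([.6927,.0197]);print("local x",d@[np.cos(.1595),np.sin(.1595)])
E
```

```text
[ 0.55434 -0.00216  0.10381] [-1.57026  0.00014 -1.41185] [ 0.0824  -0.23825 -3.88138] [-0.00485  0.34116 -0.02112]
[ 0.55383 -0.0023   0.10372] [-1.57071  0.00011 -1.41201] [-0.66047 -0.26308 -3.42818] [-0.03028  0.32293  0.01104]
local x -0.14060196432395564
```

View pics/v10.png

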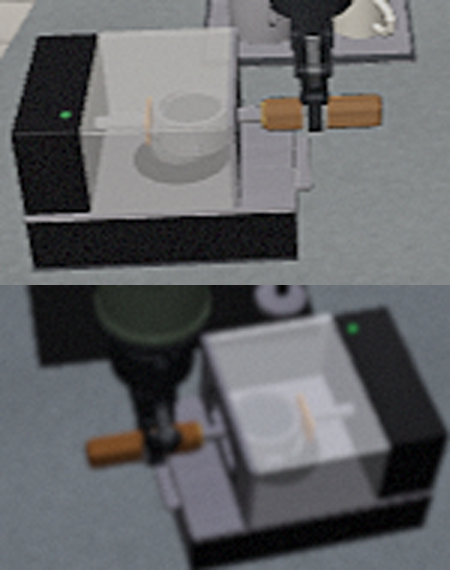

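The head is inside and free of contact, just short of the orange paddle. Now pressing it in.

>>> send_rows --series "0 0 0 0 0 3 0;0 0 0 0 0 5 0;0 0 0 0 0 7 0;0 0 0 0 0 9 0;0 0 0 0 0 11 0;0 0 0 0 0 13 0;0 0 0 0 0 13 0;0 0 0 0 0 13 0" --force 115

```text
clock: 13.38
position: [0.5658, -0.0005, 0.1036]
tool_rot: [-1.572, -0.0, -1.412]
force: [-6.2, -0.2, -1.6]
grip_width: 0.0222
```

>>> send_rows --series "0 0 0 0 0 1.5 0;0 0 0 0 0 3 0;0 0 0 0 0 3 0;0 0 0 0 0 3 0;0 0 0 0 0 3 0;0 0 0 0 0 3 0"

```text
clock: 13.88
position: [0.5685, -0.0001, 0.1035]
tool_rot: [-1.573, -0.0, -1.412]
force: [-7.6, -0.8, -2.3]
grip_width: 0.0218
```

```bash
python3 - <<'E'
from workcell import monitor,cams
from h import *
import cv2
np.set_printoptions(precision=5,suppress=True)
for n in ["side","scene","wrist","side"]:
    s=monitor.observe();print(s["position"],s["tool_rot"],s["force"],s["moment"])
    im=cams.grab_frame(n)[:,:,::-1]
    if n=="side": a=cv2.resize(im[165:260,170:320],None,fx=3,fy=3,interpolation=cv2.INTER_CUBIC);cv2.imwrite("pics/side11.png",im)
    elif n=="scene": b=cv2.resize(im[160:255,225:375],None,fx=3,fy=3,interpolation=cv2.INTER_CUBIC);cv2.imwrite("pics/scene11.png",im)
    else: cv2.imwrite("pics/wrist11.png",im)
cv2.imwrite("pics/v11.png",np.vstack([a,b]))
d=s["position"][:2]-np.array([.6927,.0197]);print("local x",d@[np.cos(.1595),np.sin(.1595)])
E
```

```text
[ 0.56854 -0.00011  0.10354] [-1.57275 -0.0001  -1.41212] [-7.58096 -0.78885 -2.26068] [-0.20725  1.62551 -0.00608]
[ 0.56858 -0.00006  0.10353] [-1.57269 -0.00006 -1.41209] [-7.89788 -0.84389 -2.12223] [-0.2942   1.58875  0.02836]
[ 0.56854 -0.00009  0.10352] [-1.57277 -0.00005 -1.41217] [-7.8999  -1.17073 -1.86018] [-0.21958  1.61167  0.03299]
[ 0.56854 -0.00006  0.1035 ] [-1.57277 -0.00002 -1.4121 ] [-6.82401 -0.43066 -1.48531] [-0.22885  1.63107  0.01576]
local x -0.12571930168066917
```

View pics/v11.png

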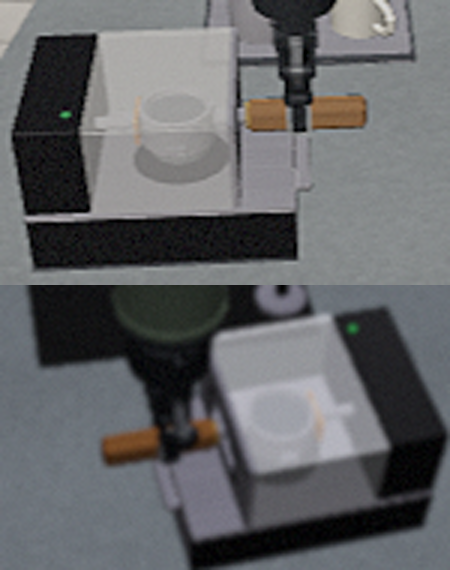

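View pics/wrist11.png

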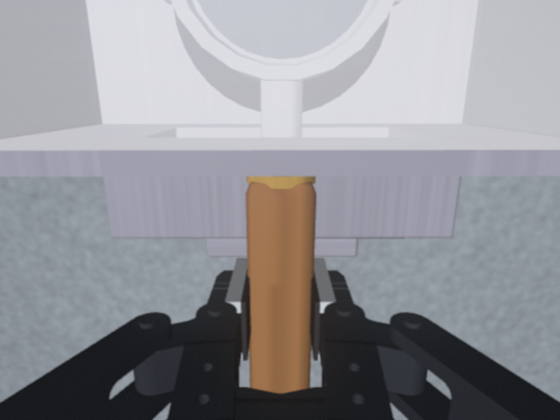

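View pics/scene11.png

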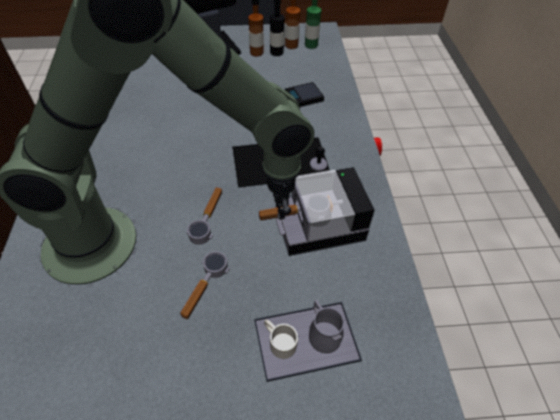

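The checks agree on a paddle travel of about 9 mm: spring force ~7.6 N gives ≈9 mm, and the head geometry gives ≈8.7 mm. The side view shows the orange blade shifted about 8 mm. The head is level, the grip is holding, the drawer is flush, and the tamper, pitcher and cup are in place. Handing in.

```bash
python3 - <<'E'
from workcell import monitor,bot
print(bot.job_done()); s=monitor.observe();print(s["clock"],s["position"],s["force"],s["grip_width"])
E
```

```text
the job is handed in; nothing more can be done
None
the job is handed in; nothing more can be done
```

The job is handed in, finished at about 14 s on the robot's clock. I shut the grounds drawer first. Then I picked up the portafilter from the mat (the one farthest left), passed its head through the window and pressed the start paddle with it. The arm is still gripping the handle. The hand-in gave no verdict, and I couldn't read the state after it, so these are the checks from just before.

- **Drawer:** the push ended against the stop at about 9 N, with the drawer front flush under the shelf.
- **Entry:** there was no sign of contact on the way in; sideways, the head was centred in the window to about 0.3 mm.
- **Paddle:** pressed about 9 mm. Three estimates agree: about 9 mm from the 7–8 N push-back, 8.7 mm from the geometry, and 8 mm in the side view.
- **Head:** level to about 0.1°, with its rim at a height of about 85 mm. That is 1 mm below the window's centred position, still above the opening's lower edge and the parked brush.
- **Grip:** the opening was steady at 22 mm, with no visible slip or droop. It read slightly less than the handle's 24 mm.
- **Bystanders:** the tamper, pitcher and cup look unmoved in the last scene picture.

One disagreement: the wrist camera's calibration was about 1.4 mm off sideways compared with the jaws' centre line. I corrected for it before entering the window.

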